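# Rub down a lacquer panel on its sprung stand and put the block away

### The arm

A 6-joint arm with a two-finger parallel gripper is mounted at the origin on the work surface. World frame = base frame: x ahead of the robot, y to its left, z up, the work surface at z = 0. Lengths are in m, angles in rad, forces in N, time in s.
With the tool pointing down it reaches from about 0.3 to 0.75 m from the base axis. Payload 8.5 kg.
Tool frame: the origin (TCP) lies at the very end of the fingers, on their centre line; the grasp point (between the pads) lies 19 mm behind it (robot.hold_point_z is the distance from the TCP to the grasp point, in m); z points along the fingers, y is the line along which they close (so a half turn about z gives the same grasp; the last joint's range is limited). The gripper opens to 85 mm and grips with 20 to 120 N. Pads are 22 mm wide; open, the fingers measure 114 mm over their backs; the gripper's body (76 mm by 85 mm) begins 54 mm behind the grasp point. The pads swing forward as they close: fully open they stand 13 mm farther back than shut.
Start: joints at [-1.542, 0.381, 1.297, -0, 1.464, -0.215], TCP at [0.133, -0.534, 0.231] pointing down, gripper open.
Joint ranges: [-3.11, 3.11], [-0.89, 2.33], [0.22, 2.48], [-1.42, 4.56], [0.17, 2.85], [-2.88, 2.88]. Speed limits (rad/s): [2.39, 2.39, 3.14, 3.14, 3.14, 3.14].

### API

Orientations are given as a unit quaternion [w, x, y, z].
In Python, from cell import robot gives the robot as it stands.
- The arm moves only by the shell command python3 -m creep 'ROWS' [FORCE]. ROWS is JSON, a list of rows, each an object with "xyz": the shift along the tool's x, y, z in units of 40 mm (1.0 is 40 mm), a list of three; "rotation": the turn, a rotation vector about the tool's x, y, z in units of 5 degrees (1.0 is 5 degrees), a list of three; "claw": the opening, from 0 (shut) to 1 (fully open). In form: [{"xyz": [x, y, z], "rotation": [ax, ay, az], "claw": claw}, ...]. A call has 1 to 20 rows; each row shifts and turns the commanded pose from where the row before left it, along the tool's axes as they then stand; what a row does not reach is not made up. A row lasts 1/8 s, in which the tool goes at most 62.5 mm and 10.7 degrees, less where a joint would pass 70% of its speed; a pose out of reach is approached as far as the arm can. A call with a number of a shift or a turn outside -1 to 1 is refused whole. A call with a gripper value outside its range is refused whole. The fingers move at their own pace and stop on an object; FORCE is the grip in N (left out, the last holds). Time passes only in rows, so rows that do not move let the fingers close. It gives the time, the measured TCP pose, the force, the opening and the grip force at its end, in the units of the state.
- robot.observe(): the state, without advancing time (a new reading comes with each control period).
- robot.capture(name): name is "side" or "top" or "wrist"; returns (picture, depth): 384x512x3 uint8, red, green, blue; 384x512 float32, m along the optical axis (not along the pixel's ray), 0 where there is no reading.
- robot.camera_params(name): a dict with "fx", "fy", "cx", "cy" (pixels), "k1" (the pictures are not rectified: a ray, as slopes to the right and down, at radius r is drawn at 1 + k1 r^2 times it, then the intrinsics apply), "pose" (4x4, takes a point from camera to world coordinates). Camera axes: x right, y down, z forward; pixel columns grow to the right and rows downward; lengths in m; the calibration is good to about 2 mm. A picture is of the moment at which its call begins: read the wrist's pose just before it. camera_params takes no time and is no camera call; for the wrist camera it gives the pose at the moment of the call.
- robot.finish_job(): hands the job in; it is judged then, once.
The state is a dict: "clock": time; "joints": joint angles; "joint_vel": joint speeds; "joint_efforts": joint torques, N m; "position": TCP position; "tcp_rot": TCP orientation; "force": force on the tool from outside, world axes, zero at the start; "wrist_torque": the same for the moment, N m; "grip_width": finger opening in m; "gripper_force": force on a finger pad.
Only numpy, scipy, OpenCV 4.12 (cv2) and the standard library are available. Lean on these libraries where they do the work, as an engineer would, in place of code of your own. Each camera call takes 0.05 s, during which the arm holds its last target. There are 200 camera calls.

### The job

Take the wooden rubbing block by its handle and lay its sole flat on the sloping lacquer panel, between the two gilt borders and close beside the end stop; press until the panel sinks about 10 mm on its springs and, keeping that pressure all the way, slowly rub in one unbroken stroke to the panel's open end, and lift the block off only there. Then stand the block, sole down, on the cork tile in the divided crate, letting go only once it rests on the tile. Never push the panel right down on its springs, and leave the jars standing where they are.

Things in the scene. Friction and masses are not known exactly. Their poses are not given: they have to be found in the camera images.
- block: Wooden rubbing block with black rubber sole, about 250 g (varies). Sole 90 x 50 mm, body 22 mm thick; on top an upright handle 50 mm long (x), 26 mm thick (y), from 22 to 77 mm above the sole; grasp it across the 26 mm, about 55 mm above the sole. Origin: centre of the sole's underside; x along its length, z up through the handle. Starts standing on the bench, sole down.
- stand: Fixed wooden stand under the sloping panel, base 170 x 270 mm, panel's upper edge about 165 mm above the bench. Origin on the bench under the panel's face centre; slope faces the stand's -x, upper edge towards its +x. The panel has two flush gilt borders along its length (12 mm wide, inner edges at x = -50 and +50 mm in panel_face); the band to rub lies between them.
- panel_face (a point): Face centre of the black lacquer panel, 280 (y) x 160 (x) x 12 mm, 125 mm above the bench unpressed; moves with it. x up the slope, y along the panel towards the end stop, z out of the face, 30 degrees from vertical. Rub with the block's length along y, its centre on x = 0, from about y = +70 to -85 mm.
- end_stop (a point): Middle of the end stop's inner side, on the face: a light wooden bar across the panel, 14 mm proud of it, at y = +127 mm of panel_face. The panel's other end, at y = -140 mm, is open, with no bar.
- bed (a joint): How far the panel is pushed in on its springs along its -z, in m: 0 untouched, 0.030 fully down. It starts to give at about 2.5 N and takes 0.5 N more per mm: about 7.5 N at 10 mm. It springs back when released.
- crate: Fixed plywood crate, 126 mm (x) x 276 mm (y) x 45 mm high, walls, floor and dividers 6 mm, with a row of three cells along y, each 114 x 84 mm inside, centres at y = -90, 0, +90 mm. Origin: centre of its underside. A jar stands in each of two cells, the cork tile lies in the third; which is which varies.
- tile: Loose cork tile 104 x 76 x 6 mm lying on the floor of one crate cell, its long side along the crate's x. Origin: centre of its underside, so its top is 6 mm above it.
- jar_a: Small closed jar with a red lid, 50 mm across, 80 mm high, standing in a crate cell. Origin: centre of its underside. Not to be moved.
- jar_b: Small closed jar with a green lid, 50 mm across, 80 mm high, standing in a crate cell. Origin: centre of its underside. Not to be moved.
- big_jar: Large jar, 80 mm across, 110 mm high, standing on the bench beyond the work. Origin: centre of its underside. Not to be moved.
There are look-alikes about, which are no part of the job. There is more than one size of the tile; the job needs the largest.

How it is judged:
On the way, in this order (a step that is already met when the one before it is completed fails the run):
1. held in the gripper, the block presses flat on the panel beside the end stop, the panel sunk 4 to 21 mm (contact force between the fingers and block above 1 N and value of joint bed between 0.004 and 0.021 m and x of block in the frame of panel_face between -0.025 and 0.025 m and z of block in the frame of panel_face between -0.006 and 0.006 m and angle between the z axis of block and the z axis of panel_face, either way round below 0.15 rad and y of block in the frame of panel_face above 0.045 m), for 0.2 s.
2. still pressing so, it passes just before the middle (contact force between the fingers and block above 1 N and value of joint bed between 0.004 and 0.021 m and x of block in the frame of panel_face between -0.025 and 0.025 m and z of block in the frame of panel_face between -0.006 and 0.006 m and angle between the z axis of block and the z axis of panel_face, either way round below 0.15 rad and y of block in the frame of panel_face between 0 and 0.04 m), for 0.1 s.
3. still pressing so, it passes just after the middle (contact force between the fingers and block above 1 N and value of joint bed between 0.004 and 0.021 m and x of block in the frame of panel_face between -0.025 and 0.025 m and z of block in the frame of panel_face between -0.006 and 0.006 m and angle between the z axis of block and the z axis of panel_face, either way round below 0.15 rad and y of block in the frame of panel_face between -0.05 and -0.01 m), for 0.1 s.
4. still pressing so, it reaches the open end (contact force between the fingers and block above 1 N and value of joint bed between 0.004 and 0.021 m and x of block in the frame of panel_face between -0.025 and 0.025 m and z of block in the frame of panel_face between -0.006 and 0.006 m and angle between the z axis of block and the z axis of panel_face, either way round below 0.15 rad and y of block in the frame of panel_face between -0.13 and -0.065 m), for 0.1 s.
5. the block stands on the cork tile while still held (horizontal distance between block and tile below 0.03 m and contact force between block and tile above 0.3 N and angle between block's own z axis and vertical below 0.1 rad and contact force between the fingers and block above 0.5 N), for 0.1 s.
At the end, for the whole second after the job is handed in: The block stands still and upright (within 0.1 rad) on the cork tile, its centre within 30 mm of the tile's, the tile flat in its crate cell, the panel back up on its springs (within 2 mm), the jars standing and within 30 mm of where they were (horizontal distance between block and tile below 0.03 m and contact force between block and tile above 0.3 N and angle between block's own z axis and vertical below 0.1 rad and z of block in the frame of tile between 0.003 and 0.009 m and linear speed of block below 0.02 m/s and horizontal distance between tile and crate below 0.12 m and z of tile in the frame of crate below 0.01 m and value of joint bed below 0.002 m and distance of each of jar_a, jar_b, big_jar from where it was at the start of the episode below 0.03 m and angle between each of jar_a, jar_b, big_jar's own z axis and vertical below 0.2 rad); the robot touches nothing.
It fails at once if in mid-stroke (block centre 35 to -55 mm along the band, sole within 20 mm of the face) the panel is sunk under 2.5 mm (x of block in the frame of panel_face between -0.04 and 0.04 m and y of block in the frame of panel_face between -0.055 and 0.035 m and z of block in the frame of panel_face between -0.02 and 0.02 m and value of joint bed below 0.0025 m).
It fails at once if the panel is pushed right down (more than 26 mm) (value of joint bed above 0.026 m).
It fails at once if a jar is moved by more than 30 mm, or tipped (not (distance of jar_a from where it was at the start of the episode below 0.03 m and angle between jar_a's own z axis and vertical below 0.2 rad) or not (distance of jar_b from where it was at the start of the episode below 0.03 m and angle between jar_b's own z axis and vertical below 0.2 rad) or not (distance of big_jar from where it was at the start of the episode below 0.03 m and angle between big_jar's own z axis and vertical below 0.2 rad)).
It also fails if it takes over 64 s, if anything falls off the work surface, if the arm or the gripper's body presses on something with over 40 N, if the wrist force passes 120 N, or if a joint passes its speed limit or range.

## Working session

There is one attempt and no reset: what is moved stays moved. The work goes in short steps, Python scripts to look and compute and a shell command to move; the robot and the scene stay as the last step left them, time stands still between calls to the robot, and variables do not carry over. Pictures are saved under pics/ and viewed, at most 10 in all, crops included, and the job is handed in when it is done.

```bash
ls; mkdir -p pics
python3 - <<'E'
from cell import robot
import cv2
print(robot.observe())
for n in ("top","side"):
    im,d=robot.capture(n); cv2.imwrite(f"pics/{n}0.png",im[:,:,::-1])
    import numpy as np; np.savez(f"pics/{n}0.npz",im=im,d=d,**{k:v for k,v in robot.camera_params(n).items()})
    print(n,robot.camera_params(n))
E
```

```text
pics
{'clock': 0.0, 'joints': array([-1.54229506e+00,  3.81221329e-01,  1.29825696e+00, -3.94246949e-05,
        1.46358956e+00, -2.15309293e-01]), 'joint_vel': array([ 0.00125742,  0.00026908, -0.00130955,  0.00067513, -0.00082681,
       -0.00031286]), 'joint_efforts': array([-9.23670655e-05, -4.48460519e+01, -2.31277227e+01, -1.60989157e-04,
        4.67495236e-03, -1.63087327e-05]), 'position': array([ 0.13274554, -0.53344233,  0.23069945]), 'tcp_rot': array([-7.36214224e-04,  9.92578220e-01,  1.21605641e-01,  4.92826262e-05]), 'force': array([-0.72110842, -0.57686808,  0.2168274 ]), 'wrist_torque': array([0.03628724, 0.04046951, 0.06648642]), 'gripper_force': 0.0, 'grip_width': 0.08568379342507657}
top {'fx': 443.1157433014601, 'fy': 443.1157433014601, 'cx': 259.87660483197084, 'cy': 192.49371666834932, 'k1': -0.031139208696499172, 'pose': array([[-0.00190611, -0.99366142,  0.11239821,  0.45436161],
       [-0.99999215,  0.00150358, -0.00366598,  0.03221776],
       [ 0.00347374, -0.11240432, -0.99365648,  1.32328324],
       [ 0.        ,  0.        ,  0.        ,  1.        ]])}
side {'fx': 490.03878620761895, 'fy': 490.03878620761895, 'cx': 258.1570090727491, 'cy': 198.07931701008778, 'k1': -0.20902698031372477, 'pose': array([[-0.98121047, -0.15244348,  0.11826666,  0.43944965],
       [-0.19269825,  0.74358355, -0.64027408,  0.77446533],
       [ 0.00966446, -0.65103341, -0.75898755,  1.00716158],
       [ 0.        ,  0.        ,  0.        ,  1.        ]])}
```

View pics/top0.png

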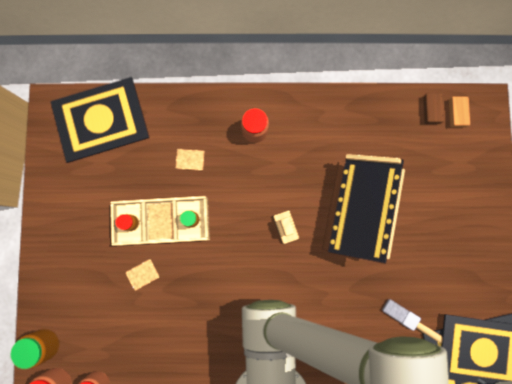

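View pics/side0.png

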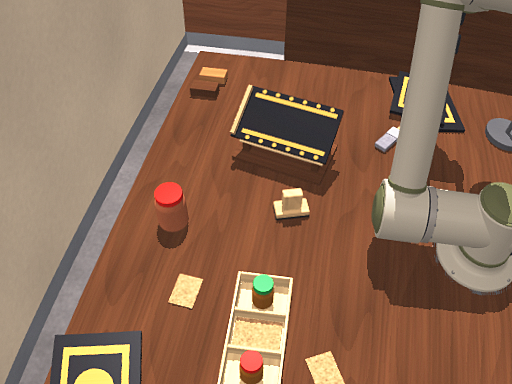

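The top view shows the crate at (160,220), with the tile in the middle cell between the red (125,222) and green (188,218) jars. The block is at (286,227), the panel at (367,208) with its stop at the far (+x) end (375,158), and the big jar at (255,125). The side view shows the slope facing +y. Next I'll measure from both views.

```bash
cat > h.py <<'E'
import numpy as np, cv2
from scipy.spatial.transform import Rotation as R
def load(n):
    z=np.load(f"pics/{n}.npz"); return z
def save(robot,n,name):
    p=robot.camera_params(n); im,d=robot.capture(n); np.savez(f"pics/{name}.npz",im=im,d=d,**p); cv2.imwrite(f"pics/{name}.png",im[:,:,::-1]); return load(name)
def rays(c,uv):
    K=np.array([[c['fx'],0,c['cx']],[0,c['fy'],c['cy']],[0,0,1.]])
    u=cv2.undistortPoints(np.asarray(uv,float).reshape(-1,1,2),K,np.array([float(c['k1']),0,0,0])).reshape(-1,2)
    return np.c_[u,np.ones(len(u))]@c['pose'][:3,:3].T
def onz(c,uv,z):
    r=rays(c,uv); o=c['pose'][:3,3]; return o+r*((z-o[2])/r[:,2])[:,None]
def cloud(c):
    v,u=np.mgrid[:384,:512]; r=rays(c,np.c_[u.ravel(),v.ravel()])
    return (c['pose'][:3,3]+r*c['d'].reshape(-1,1)).reshape(384,512,3)
def hsv(c): return cv2.cvtColor(c['im'],cv2.COLOR_RGB2HSV)
def tri(c1,p1,c2,p2):
    a=[c['pose'][:3,3] for c in (c1,c2)]; r=[rays(c1,[p1])[0],rays(c2,[p2])[0]]
    t=np.linalg.lstsq(np.c_[r[0],-r[1]],a[1]-a[0],rcond=None)[0]
    P=a[0]+t[0]*r[0];Q=a[1]+t[1]*r[1]; return (P+Q)/2,np.linalg.norm(P-Q)
E
python3 - <<'E'
from h import *
np.set_printoptions(precision=4,suppress=True)
for n,b,pb,cb in (("top0",(265,205,305,250),(325,145,410,270),(100,190,220,250)),("side0",(268,180,315,225),(225,80,350,180),(215,265,300,384))):
    c=load(n); P=cloud(c); H=hsv(c)
    print(n,'invalid',(c['d']==0).mean())
    s=lambda q:(slice(q[1],q[3]),slice(q[0],q[2]))
    # bench height
    print('bench',np.median(P[250:300,230:260,2] if n=="top0" else P[230:260,200:230,2]))
    # block
    p=P[s(b)].reshape(-1,3); 
    for lo,hi in((.015,.03),(.068,.09)):
        q=p[(p[:,2]>lo)&(p[:,2]<hi)].astype(np.float32)
        (cx,cy),wh,a=cv2.minAreaRect(q[:,:2]*1000); print('block',lo,len(q),np.median(q[:,2]),cx,cy,wh,a,q.mean(0))
    # panel black
    m=np.zeros(H.shape[:2],np.uint8); m[s(pb)]=(H[s(pb)][...,2]<50)
    m=cv2.erode(m,np.ones((3,3)))
    q=P[m>0]; q=q[(q[:,2]>.04)]
    for _ in range(5):
        o=np.median(q,0); U,S,V=np.linalg.svd(q-q.mean(0),full_matrices=False); nrm=V[2]*np.sign(V[2][2]); r=(q-q.mean(0))@nrm; q=q[abs(r)<max(.004,2*r.std())]
    print('panel n',nrm,'c',q.mean(0),len(q),'std',r.std(),'tilt',np.degrees(np.arccos(nrm[2])),'z',q[:,2].min(),q[:,2].max())
    # gilt
    g=np.zeros_like(m); h=H[s(pb)]; g[s(pb)]=((h[...,0]>20)&(h[...,0]<32)&(h[...,1]>150)&(h[...,2]>120))
    q=P[g>0]; q=q[abs((q-q.mean(0))@nrm)<.01]; print('gilt',len(q),q.mean(0))
    # jars
    for nm,mask in(('red',((H[...,0]<6)|(H[...,0]>174))&(H[...,1]>180)&(H[...,2]>120)),('green',(H[...,0]>50)&(H[...,0]<85)&(H[...,1]>150))):
        k,l,st,ce=cv2.connectedComponentsWithStats(mask.astype(np.uint8))
        for i in range(1,k):
            if st[i,4]>60: q=P[l==i]; print(nm,ce[i],st[i,4],np.median(q,0))
E
```

```text
top0 invalid 0.003936767578125
bench 0.0008211721746151923
block 0.015 310 0.022467941 500.2825622558594 -47.540462493896484 (87.48516845703125, 48.129634857177734) 19.116098403930664 [ 0.4993 -0.046   0.0225]
block 0.068 166 0.07711384 500.2722473144531 -47.306243896484375 (49.74598693847656, 26.243247985839844) 17.627296447753906 [ 0.5004 -0.0472  0.077 ]
panel n [0.1035 0.4904 0.8653] c [ 0.5445 -0.2555  0.1267] 2588 std 0.0018777875838834944 tilt 30.081713974088093 z 0.10071263674142816 0.15534409677086236
gilt 825 [ 0.5437 -0.2574  0.1286]
red [254.3346 120.4551] 523 [0.7952 0.0438 0.1104]
red [123.5808 221.7626] 198 [0.5119 0.408  0.0866]
red [ 39.3016 381.7937] 63 [0.086  0.6138 0.1105]
green [187.6375 218.1813] 160 [0.5228 0.2288 0.087 ]
green [ 25.5176 352.7882] 680 [0.1612 0.6541 0.1125]
side0 invalid 0.004038492838541667
bench 0.0020609191650003966
block 0.015 346 0.022435024 481.0213317871094 -70.16134643554688 (161.8955078125, 82.49720764160156) 49.96309280395508 [ 0.5021 -0.0362  0.0223]
block 0.068 188 0.07682193 502.0586242675781 -45.34922409057617 (49.889408111572266, 29.149229049682617) 22.97479820251465 [ 0.5019 -0.0422  0.0762]
  return _methods._mean(a, axis=axis, dtype=dtype,
  ret = um.true_divide(
<stdin>:19: RuntimeWarning: Mean of empty slice.
Traceback (most recent call last):
IndexError: index 2 is out of bounds for axis 0 with size 0
```

Run:
```python
import cv2
a=cv2.imread('pics/top0.png'); b=cv2.imread('pics/side0.png')
x=cv2.resize(a[140:280,260:420],None,fx=2.5,fy=2.5,interpolation=3); y=cv2.resize(b[75:225,220:350],None,fx=2.5,fy=2.5,interpolation=3)
z=cv2.resize(a[185:255,100:220],None,fx=3.3,fy=3.3,interpolation=3)
import numpy as np
o=np.zeros((600,800,3),np.uint8);o[:350,:400]=x;o[:375,400:725]=y;o[355:355+231,:396]=z
cv2.imwrite('pics/crop1.png',o)
```

```text
(no output)
```

View pics/crop1.png

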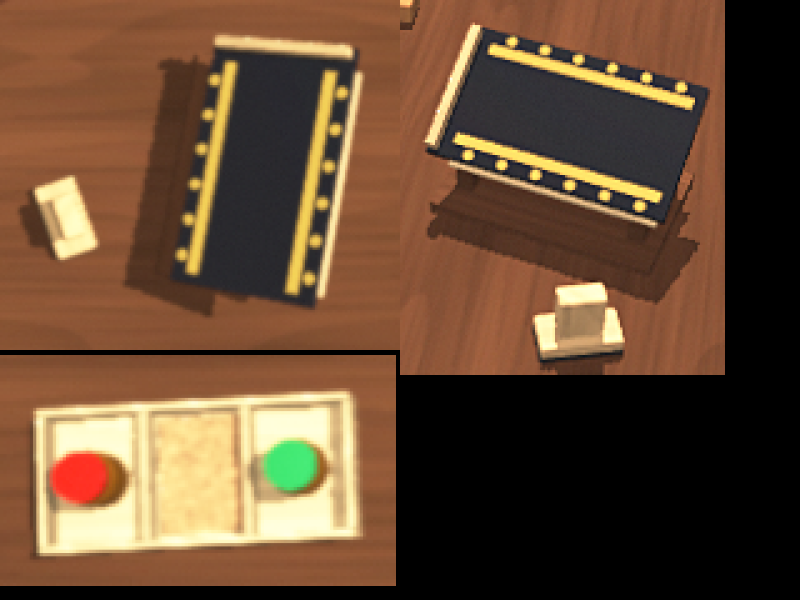

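Crop: the gilt bars bound the panel, the stop is at the far end, the block's handle is visible, and the tile fills the middle cell. Next I'll fit the panel rectangle and the crate.

Run:
```python
from h import *
np.set_printoptions(precision=4,suppress=True)
def s(q): return (slice(q[1],q[3]),slice(q[0],q[2]))
for n,pb,cb in (("top0",(325,145,410,270),(100,190,220,250)),("side0",(225,80,350,180),(215,265,300,384))):
    c=load(n); P=cloud(c); H=hsv(c); f=np.zeros((384,512),bool); f[s(pb)]=1
    g=f&(H[...,0]>18)&(H[...,0]<32)&(H[...,1]>130)&(H[...,2]>130)&(P[...,2]>.07)
    k,l,st,ce=cv2.connectedComponentsWithStats(g.astype(np.uint8)); big=[i for i in range(1,k) if st[i,4]>100]
    print(n,[st[i].tolist() for i in big])
    blk=f&(c['im'].max(2)<75)&(c['im'][...,2]>=c['im'][...,0])&(P[...,2]>.07)
    k2,l2,st2,_=cv2.connectedComponentsWithStats(blk.astype(np.uint8)); blk=np.isin(l2,[i for i in range(1,k2) if st2[i,4]>60])
    q=P[cv2.erode(blk.astype(np.uint8),np.ones((3,3)))>0]
    for _ in range(6):
        m=np.median(q,0); V=np.linalg.svd(q-q.mean(0),full_matrices=False)[2]; nr=V[2]*np.sign(V[2][2]); r=(q-q.mean(0))@nr; q=q[abs(r)<max(.003,2.5*r.std())]
    m=q.mean(0); print('plane',nr,m,len(q),r.std())
    def onpl(mask):
        v,u=np.nonzero(mask); ry=rays(c,np.c_[u,v]); o=c['pose'][:3,3]; return o+ry*(((m-o)@nr)/(ry@nr))[:,None]
    bars=[onpl(l==i) for i in big]
    ys=[]
    for b in bars:
        d=np.linalg.svd(b-b.mean(0),full_matrices=False)[2][0]; ys.append(d*np.sign(d[0]))
    print('bardir',ys)
    y=np.mean(ys,0); y/=np.linalg.norm(y); x=np.cross(y,nr); x/=np.linalg.norm(x)
    mid=np.mean([[(b-m)@x for b in bars][i].mean() for i in range(len(bars))]) if len(bars) else 0
    for b in bars: print('bar x',np.percentile((b-m)@x-mid,[1,50,99]),'y',np.percentile((b-m)@y,[.5,99.5]))
    a=onpl(blk); ax=(a-m)@x-mid; ay=(a-m)@y
    print('black x',np.percentile(ax,[.3,99.7])); 
    cen=abs(ax)<.045; print('y range mid band',np.percentile(ay[cen],[.3,99.7]))
    lo,hi=np.percentile(ay[cen],[.3,99.7]); y0=(lo+140e-3+hi-.127)/2
    print('len',hi-lo,'face centre',m+x*mid+y*y0,'x',x,'y',y,'z',nr)
# crate rim, top view
c=load("top0");P=cloud(c);q=P[190:250,100:220].reshape(-1,3);q=q[(q[:,2]>.038)&(q[:,2]<.05)].astype(np.float32);print('crate',cv2.minAreaRect(q[:,:2]*1000),np.median(q[:,2]),len(q))
r=cv2.minAreaRect(q[:,:2]*1000)
q=P[200:240,147:173].reshape(-1,3);print('tile z',np.percentile(q[:,2],[5,25,50,75]))
q=q[(q[:,2]<.02)].astype(np.float32);print('tile',cv2.minAreaRect(q[:,:2]*1000),q.mean(0))
c=load("side0");P=cloud(c);q=P[265:384,215:300].reshape(-1,3);q=q[(q[:,2]>.041)&(q[:,2]<.05)].astype(np.float32);print('side crate',q.min(0),q.max(0))
```

```text
top0 [[330, 164, 25, 86, 606], [374, 168, 26, 90, 667]]
plane [-0.2109 -0.9612  0.1777] [ 0.5438 -0.2545  0.1307] 2756 0.022553167707733763
bardir [array([ 0.0387, -0.1898, -0.9811]), array([ 0.3955, -0.2501, -0.8838])]
bar x [-6.7671 -0.1754  0.4165] y [-47.2266  -3.085 ]
bar x [0.6004 0.6516 0.7093] y [-0.7617 -0.5944]
black x [-0.4336  4.0775]
y range mid band [-3.6176 -3.3647]
len 0.2529131148117698 face centre [0.4886 0.405  3.6332] x [-0.9522  0.1609 -0.2596] y [ 0.221  -0.2239 -0.9492] z [-0.2109 -0.9612  0.1777]
side0 [[255, 93, 83, 26, 335], [242, 128, 83, 28, 343]]
plane [-0.1467 -0.6316  0.7613] [ 0.5413 -0.2453  0.1306] 2785 0.026945527258768035
bardir [array([ 0.1553, -0.7748, -0.6128]), array([ 0.9892, -0.0884,  0.1173])]
bar x [-2.9697 -1.3685 -0.6779] y [-5.814  -2.4902]
bar x [1.4487 1.4944 1.5473] y [-0.5976 -0.4906]
black x [-152.8692   97.5436]
y range mid band [-2.2531 -1.8241]
len 0.42900268662987084 face centre [0.3232 1.9938 1.9461] x [-0.6396 -0.5265 -0.56  ] y [ 0.7546 -0.5691 -0.3267] z [-0.1467 -0.6316  0.7613]
crate ((518.7471313476562, 320.5873718261719), (126.46418762207031, 275.25811767578125), 3.2534022331237793) 0.044361144 742
tile z [0.0066 0.0103 0.0124 0.0147]
tile ((520.2726440429688, 324.55645751953125), (112.78433990478516, 76.06827545166016), 2.1798675060272217) [0.52   0.3243 0.012 ]
side crate [0.4523 0.1812 0.041 ] [0.5908 0.4593 0.05  ]
```

Run:
```python
from h import *
np.set_printoptions(precision=4,suppress=True)
def s(q): return (slice(q[1],q[3]),slice(q[0],q[2]))
n0=np.array([.1035,.4904,.8653]);m0=np.array([.5445,-.2555,.1267])
for n,pb in (("top0",(325,145,410,270)),("side0",(225,80,350,180))):
    c=load(n); P=cloud(c); H=hsv(c); f=np.zeros((384,512),bool); f[s(pb)]=1; f&=abs((P-m0)@n0)<.02
    g=f&(H[...,0]>18)&(H[...,0]<32)&(H[...,1]>130)&(H[...,2]>130)
    k,l,st,ce=cv2.connectedComponentsWithStats(cv2.morphologyEx(g.astype(np.uint8),cv2.MORPH_OPEN,np.ones((2,2)))); big=[i for i in range(1,k) if st[i,4]>100]
    blk=f&(c['im'].max(2)<75)&(c['im'][...,2]>=c['im'][...,0])
    q=P[cv2.erode(blk.astype(np.uint8),np.ones((3,3)))>0]; nr,m=n0,m0
    for _ in range(8):
        r=(q-m)@nr; q=q[abs(r)<max(.004,2.5*r.std())]; m=q.mean(0); V=np.linalg.svd(q-m,full_matrices=False)[2]; nr=V[2]*np.sign(V[2][2])
    print(n,'plane',nr,m,len(q),r.std(),np.degrees(np.arccos(nr[2])))
    def onpl(mask):
        v,u=np.nonzero(mask); ry=rays(c,np.c_[u,v]); o=c['pose'][:3,3]; return o+ry*(((m-o)@nr)/(ry@nr))[:,None]
    bars=[onpl(l==i) for i in big]
    ys=[]
    for b in bars:
        d=np.linalg.svd(b-b.mean(0),full_matrices=False)[2][0]; ys.append(d*np.sign(d[0]))
    print('bardir',ys)
    y=np.mean(ys,0); y/=np.linalg.norm(y); x=np.cross(y,nr)
    mid=np.mean([np.median((b-m)@x) for b in bars])
    for b in bars: print('bar x',np.percentile((b-m)@x-mid,[2,50,98]),'y',np.percentile((b-m)@y,[.5,99.5]))
    a=onpl(blk); ax=(a-m)@x-mid; ay=(a-m)@y
    print('black x',np.percentile(ax,[.3,99.7])); 
    cen=abs(ax)<.045; lo,hi=np.percentile(ay[cen],[.3,99.7]); y0=(lo+140e-3+hi-.127)/2
    print('len',hi-lo,'face centre',m+x*mid+y*y0,'x',x,'y',y)
```

```text
top0 plane [0.1034 0.4911 0.865 ] [ 0.5455 -0.2569  0.1274] 2694 0.0021306600611632797 30.122822017020862
bardir [array([ 0.9781, -0.2079,  0.001 ]), array([ 0.9784, -0.2065,  0.0002])]
bar x [-0.0765 -0.0579 -0.0482] y [-0.1225  0.1147]
bar x [0.0486 0.0579 0.0759] y [-0.1236  0.1153]
black x [-0.0778  0.074 ]
len 0.2578591973920762 face centre [ 0.5513 -0.2585  0.1276] x [-0.1796 -0.8461  0.5019] y [ 0.9783 -0.2072  0.0006]
side0 plane [0.1037 0.4882 0.8665] [ 0.5409 -0.2501  0.1259] 2690 0.002333449693095434 29.94106890219752
bardir [array([ 0.9786, -0.2056, -0.0013]), array([ 0.9787, -0.2055, -0.0013])]
bar x [0.0505 0.0562 0.0617] y [-0.1154  0.1207]
bar x [-0.0616 -0.0562 -0.0507] y [-0.1139  0.1193]
black x [-0.0781  0.0797]
len 0.2636560517220438 face centre [ 0.5546 -0.2522  0.1255] x [-0.1775 -0.8482  0.4991] y [ 0.9786 -0.2056 -0.0013]
```

```bash
cat >> h.py <<'E'
def plan(robot,p,Rt):
    o=robot.observe(); q=o['tcp_rot']; Rc=R.from_quat([q[1],q[2],q[3],q[0]])
    d=Rc.inv().apply(np.asarray(p)-o['position'])/.04; rv=(Rc.inv()*Rt).as_rotvec()/np.radians(5)
    np.set_printoptions(precision=3,suppress=True)
    print('t',o['clock'],'pos',o['position'],'shift units',d,'rot units',rv,'force',o['force'],'grip',o['grip_width'],o['gripper_force'])
def down(yaw): # tool pointing down, tool x at yaw deg
    c,s=np.cos(np.radians(yaw)),np.sin(np.radians(yaw)); return R.from_matrix(np.array([[c,s,0],[s,-c,0],[0,0,-1]]).T)
py=np.array([.9785,-.2064,0]);py/=np.linalg.norm(py);n=np.array([.1036,.4897,.8657]);n-=py*(n@py);n/=np.linalg.norm(n);px=np.cross(py,n)
FC=np.array([.553,-.255,.1255])
PANEL=R.from_matrix(np.c_[py,px,-n])
E
python3 - <<'E'
from h import *
from cell import robot
plan(robot,[.500,-.0465,.17],down(18.3))
E
```

```text
t 0.1 pos [ 0.133 -0.533  0.231] shift units [11.848 -9.596  1.535] rot units [-0.014 -0.004 -0.866] force [0.37  0.064 0.161] grip 0.08512566930750642 0.0
```

```bash
python3 -m creep '[{"xyz":[0.74,-0.6,0],"rotation":[0,0,0],"claw":1},{"xyz":[0.74,-0.6,0],"rotation":[0,0,0],"claw":1},{"xyz":[0.74,-0.6,0],"rotation":[0,0,0],"claw":1},{"xyz":[0.74,-0.6,0],"rotation":[0,0,0],"claw":1},{"xyz":[0.74,-0.6,0],"rotation":[0,0,0],"claw":1},{"xyz":[0.74,-0.6,0],"rotation":[0,0,0],"claw":1},{"xyz":[0.74,-0.6,0],"rotation":[0,0,0],"claw":1},{"xyz":[0.74,-0.6,0],"rotation":[0,0,0],"claw":1},{"xyz":[0.74,-0.6,0],"rotation":[0,0,0],"claw":1},{"xyz":[0.74,-0.6,0],"rotation":[0,0,0],"claw":1},{"xyz":[0.74,-0.6,0],"rotation":[0,0,0],"claw":1},{"xyz":[0.74,-0.6,0],"rotation":[0,0,0],"claw":1},{"xyz":[0.74,-0.6,0],"rotation":[0,0,0],"claw":1},{"xyz":[0.74,-0.6,0],"rotation":[0,0,0],"claw":1},{"xyz":[0.74,-0.6,0],"rotation":[0,0,0],"claw":1},{"xyz":[0.74,-0.6,0],"rotation":[0,0,0],"claw":1},{"xyz":[0,0,0.75],"rotation":[0,0,-0.86],"claw":1},{"xyz":[0,0,0.75],"rotation":[0,0,0],"claw":1},{"xyz":[0,0,0],"rotation":[0,0,0],"claw":1}]'
python3 - <<'E'
from h import *
from cell import robot
c=save(robot,'wrist','w1'); P=cloud(c)
plan(robot,[.500,-.0465,.036],down(18.3))
q=P.reshape(-1,3);q=q[(abs(q[:,0]-.5)<.06)&(abs(q[:,1]+.047)<.06)]
for lo,hi in((.012,.03),(.070,.085)):
    w=q[(q[:,2]>lo)&(q[:,2]<hi)].astype(np.float32); print(len(w),np.median(w[:,2]),cv2.minAreaRect(w[:,:2]*1000))
E
```

```text
clock: 2.48
position: [0.4987, -0.0463, 0.1697]
tcp_rot: [-0.001, 0.987, 0.159, -0.002]
force: [0.1, 0.2, 0.4]
grip_width: 0.0859
gripper_force: 0.0
t 2.525 pos [ 0.499 -0.047  0.171] shift units [0.018 0.002 3.381] rot units [-0.01   0.014 -0.008] force [-0.529 -0.052  0.165] grip 0.08530027670370165 0.0
2338 0.020999447 ((500.90899658203125, -46.387107849121094), (87.06075286865234, 48.006553649902344), 19.211610794067383)
1913 0.07585055 ((500.78515625, -46.326786041259766), (49.26841354370117, 25.799556732177734), 19.24447250366211)
```

View pics/w1.png

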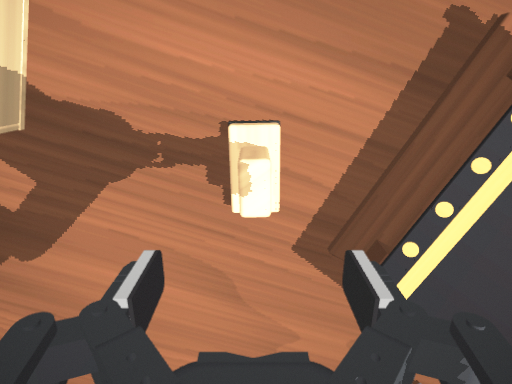

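The wrist view shows the block centred between the fingers at (255,170), handle top at 76 mm, and the estimates agree. Descending to grasp.

```bash
python3 -m creep '[{"xyz":[0.03,0,0.7],"rotation":[0,0,-0.18],"claw":1},{"xyz":[0,0,0.8],"rotation":[0,0,0],"claw":1},{"xyz":[0,0,0.8],"rotation":[0,0,0],"claw":1},{"xyz":[0,0,0.7],"rotation":[0,0,0],"claw":1},{"xyz":[0,0,0.37],"rotation":[0,0,0],"claw":1},{"xyz":[0,0,0],"rotation":[0,0,0],"claw":0.3},{"xyz":[0,0,0],"rotation":[0,0,0],"claw":0.1},{"xyz":[0,0,0],"rotation":[0,0,0],"claw":0},{"xyz":[0,0,0],"rotation":[0,0,0],"claw":0},{"xyz":[0,0,0],"rotation":[0,0,0],"claw":0},{"xyz":[0,0,0],"rotation":[0,0,0],"claw":0}]' 100
python3 -m creep '[{"xyz":[0,0,0],"rotation":[0,0,0],"claw":0},{"xyz":[0,0,-0.5],"rotation":[0,0,0],"claw":0},{"xyz":[0,0,-1],"rotation":[0,0,0],"claw":0},{"xyz":[0,0,-1],"rotation":[0,0,0],"claw":0},{"xyz":[0,0,0],"rotation":[0,0,0],"claw":0},{"xyz":[0,0,0],"rotation":[0,0,0],"claw":0}]'
python3 - <<'E'
from h import *
from cell import robot
c=save(robot,'wrist','w2'); save(robot,'side','side1')
plan(robot,FC,PANEL)
E
```

```text
clock: 3.9
position: [0.5015, -0.0466, 0.0376]
tcp_rot: [0.001, 0.986, 0.167, 0.001]
force: [-1.4, 0.4, 7.9]
grip_width: 0.0249
gripper_force: 99.2
clock: 4.65
position: [0.5001, -0.0461, 0.1355]
tcp_rot: [-0.0, 0.986, 0.166, -0.001]
force: [0.0, -0.3, -3.0]
grip_width: 0.0251
gripper_force: 99.0
t 4.75 pos [ 0.5   -0.046  0.135] shift units [-0.463  5.367  0.232] rot units [-5.871 -1.597  6.08 ] force [-0.235 -0.195 -2.039] grip 0.024877673314129108 98.94088625907898
```

View pics/w2.png

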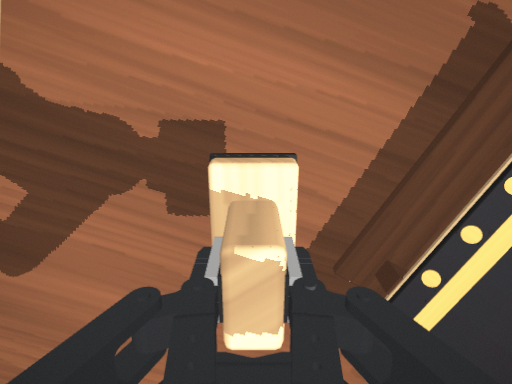

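```bash
python3 -m creep '[{"xyz":[0,0,-0.8],"rotation":[0,0,0],"claw":0},{"xyz":[0,0,-0.8],"rotation":[0,0,0],"claw":0},{"xyz":[0,0,-0.8],"rotation":[0,0,0],"claw":0},{"xyz":[0,0,0],"rotation":[-0.734,-0.2,0.76],"claw":0},{"xyz":[0,0,0],"rotation":[-0.734,-0.2,0.76],"claw":0},{"xyz":[0,0,0],"rotation":[-0.734,-0.2,0.76],"claw":0},{"xyz":[0,0,0],"rotation":[-0.734,-0.2,0.76],"claw":0},{"xyz":[0,0,0],"rotation":[-0.734,-0.2,0.76],"claw":0},{"xyz":[0,0,0],"rotation":[-0.734,-0.2,0.76],"claw":0},{"xyz":[0,0,0],"rotation":[-0.734,-0.2,0.76],"claw":0},{"xyz":[0,0,0],"rotation":[-0.734,-0.2,0.76],"claw":0},{"xyz":[0,0,0],"rotation":[0,0,0],"claw":0},{"xyz":[0,0,0],"rotation":[0,0,0],"claw":0}]'
python3 - <<'E'
from h import *
from cell import robot
plan(robot,FC+py*.066+n*.0776,PANEL)
E
```

```text
clock: 6.38
position: [0.5007, -0.0464, 0.2319]
tcp_rot: [0.257, 0.961, -0.1, -0.026]
force: [0.3, -0.0, -3.3]
grip_width: 0.0249
gripper_force: 98.9
t 6.375 pos [ 0.501 -0.046  0.232] shift units [4.    2.856 2.787] rot units [-0.009 -0.019  0.004] force [ 0.304 -0.021 -3.288] grip 0.024889803468232576 98.91181111335754
```

```bash
python3 -m creep '[{"xyz":[0.667,0.476,0],"rotation":[0,0,0],"claw":0},{"xyz":[0.667,0.476,0],"rotation":[0,0,0],"claw":0},{"xyz":[0.667,0.476,0],"rotation":[0,0,0],"claw":0},{"xyz":[0.667,0.476,0],"rotation":[0,0,0],"claw":0},{"xyz":[0.667,0.476,0],"rotation":[0,0,0],"claw":0},{"xyz":[0.667,0.476,0],"rotation":[0,0,0],"claw":0},{"xyz":[0,0,0.7],"rotation":[0,0,0],"claw":0},{"xyz":[0,0,0.7],"rotation":[0,0,0],"claw":0},{"xyz":[0,0,0.7],"rotation":[0,0,0],"claw":0},{"xyz":[0,0,0.7],"rotation":[0,0,0],"claw":0},{"xyz":[0,0,0],"rotation":[0,0,0],"claw":0},{"xyz":[0,0,0],"rotation":[0,0,0],"claw":0}]'
python3 - <<'E'
from h import *
from cell import robot
plan(robot,FC+py*.066+n*.0376,PANEL)
a=save(robot,'wrist','w3')['im']; b=save(robot,'side','side3')['im']; t=save(robot,'top','top3')['im']
o=np.zeros((600,800,3),np.uint8); o[:300,:400]=cv2.resize(a,(400,300))
o[:300,400:]=cv2.resize(b[70:190,210:370],(400,300)); o[300:,:400]=cv2.resize(t[140:275,310:490],(400,300))
cv2.imwrite('pics/c3.png',o[:,:,::-1])
E
```

```text
clock: 7.88
position: [0.6259, -0.2311, 0.1945]
tcp_rot: [0.258, 0.961, -0.101, -0.025]
force: [0.2, -0.2, -2.4]
grip_width: 0.0251
gripper_force: 98.9
t 7.875 pos [ 0.626 -0.231  0.195] shift units [-0.015 -0.031  1.035] rot units [ 0.004 -0.046 -0.023] force [ 0.205 -0.234 -2.408] grip 0.02506896638422078 98.94843935966492
```

View pics/c3.png

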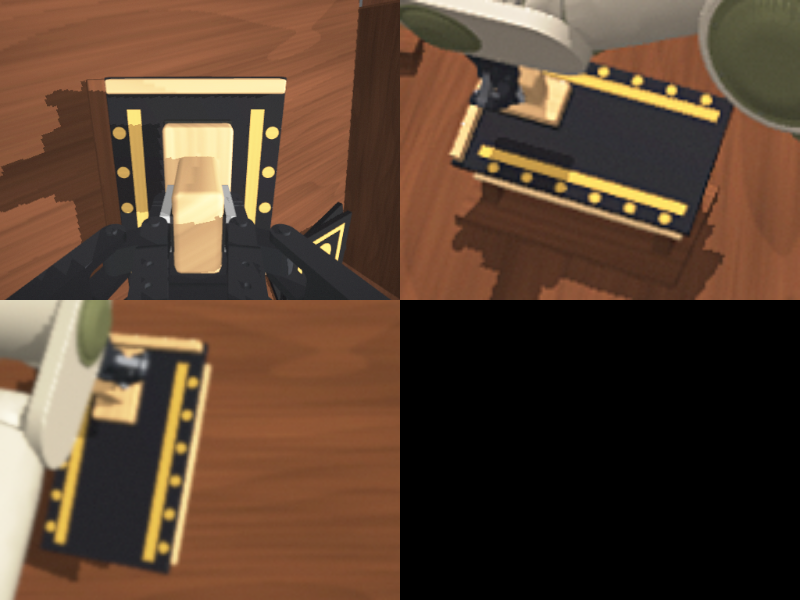

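The wrist view shows the block centred between the bars (x 163–233, bars 143–250) and parallel to the stop (y 85). I'll measure the gaps in the tool frame.

Run:
```python
from h import *
from cell import robot
np.set_printoptions(precision=4,suppress=True)
o=robot.observe();q=o['tcp_rot'];Rc=R.from_quat([q[1],q[2],q[3],q[0]])
c=load('w3');P=cloud(c);T=Rc.inv().apply((P-o['position']).reshape(-1,3)).reshape(P.shape);H=hsv(c)
im=c['im'].astype(int)
blk=(im.max(2)<75)&(im[...,2]>=im[...,0]-5); v,u=np.mgrid[:384,:512]; roi=(u>155)&(u<345)&(v>115)&(v<230)&(abs(T[...,2]-.075)<.03)
w=T[blk&roi]; A=np.c_[w[:,:2],np.ones(len(w))];k=np.linalg.lstsq(A,w[:,2],rcond=None)[0];r=w[:,2]-A@k; print('face z in tool = %.4f + slopes'%k[2],k[:2],len(w),np.std(r))
st=(v>95)&(v<125)&(u>170)&(u<330)&(H[...,2]>150)&(H[...,1]<140); s=T[st];print('stop x,z',np.percentile(s[:,0],[2,50,98]),np.percentile(s[:,2],[5,50,95]),len(s))
g=(H[...,0]>18)&(H[...,0]<32)&(H[...,1]>150)&(H[...,2]>120)&(v>140)&(v<230)
for side in(u<256,u>256):
    m=g&side&(abs(u-256)>60)&(abs(u-256)<115)&roi; kk,l,ss,_=cv2.connectedComponentsWithStats(m.astype(np.uint8)); i=1+np.argmax(ss[1:,4]); print('bar y',np.percentile(T[l==i][:,1],[2,50,98]))
b=(v>160)&(v<195)&(u>210)&(u<297)&(T[...,2]<.045)&(T[...,2]>0);s=T[b];print('body x max',np.percentile(s[:,0],[50,98]),'z',np.percentile(s[:,2],[10,50,90]),'y',np.percentile(s[:,1],[2,98]),len(s))
w=s[s[:,2]>.008];A=np.c_[w[:,:2],np.ones(len(w))];print('body plane',np.linalg.lstsq(A,w[:,2],rcond=None)[0])
```

```text
face z in tool = 0.0802 + slopes [0.004  0.0012] 9993 0.0006511066999959011
stop x,z [0.0595 0.0653 0.0707] [0.0654 0.0666 0.0682] 3052Traceback (most recent call last):
  File "<stdin>", line 12, in <module>
    return _wrapfunc(a, 'argmax', axis=axis, out=out, **kwds)
    return bound(*args, **kwds)
ValueError: attempt to get argmax of an empty sequence
```

```bash
python3 -m creep '[{"xyz":[0,0,0.35],"rotation":[0,0,0],"claw":0},{"xyz":[0,0,0.35],"rotation":[0,0,0],"claw":0},{"xyz":[0,0,0.2],"rotation":[0,0,0],"claw":0},{"xyz":[0,0,0.1],"rotation":[0,0,0],"claw":0},{"xyz":[0,0,0.1],"rotation":[0,0,0],"claw":0},{"xyz":[0,0,0.1],"rotation":[0,0,0],"claw":0},{"xyz":[0,0,0],"rotation":[0,0,0],"claw":0},{"xyz":[0,0,0],"rotation":[0,0,0],"claw":0}]'
python3 - <<'E'
from h import *
from cell import robot
plan(robot,FC+py*.066+n*.0276,PANEL)
for i in range(3):
    save(robot,'wrist','w4'); o=robot.observe(); print(o['force']@n,o['force']@py,o['force']@px)
q=o['tcp_rot'];Rc=R.from_quat([q[1],q[2],q[3],q[0]])
c=load('w4');P=cloud(c);T=Rc.inv().apply((P-o['position']).reshape(-1,3)).reshape(P.shape);H=hsv(c);im=c['im'].astype(int)
w=T[(im.max(2)<75)&(im[...,2]>=im[...,0]-5)&(abs(T[...,2]-.04)<.02)&(abs(T[...,1])<.05)&(T[...,0]>-.05)&(T[...,0]<.07)];print('face z',np.percentile(w[:,2],[10,50,90]),len(w))
E
```

```text
clock: 9.02
position: [0.6206, -0.2543, 0.1522]
tcp_rot: [0.258, 0.961, -0.101, -0.026]
force: [-2.4, 4.8, 2.2]
grip_width: 0.0251
gripper_force: 99.7
t 9.025 pos [ 0.621 -0.254  0.152] shift units [-0.001 -0.017  0.071] rot units [ 0.005 -0.028 -0.017] force [-2.439  4.841  2.165] grip 0.025126465377617556 99.71601605415344
3.947719540297771 -3.9186476036512103 -2.1600792316881305
3.5894133706748113 -4.4382793743908415 -1.9793652364509222
3.81527398442544 -4.20029424755104 -1.6494763153473895
face z [0.038 0.038 0.039] 12240
```

```bash
python3 -m creep '[{"xyz":[0,0,0.08],"rotation":[0,0,0],"claw":0},{"xyz":[0,0,0],"rotation":[0,0,0],"claw":0},{"xyz":[0,0,0],"rotation":[0,0,0],"claw":0},{"xyz":[-0.05,0,0],"rotation":[0,0,0],"claw":0},{"xyz":[-0.08,0,0],"rotation":[0,0,0],"claw":0},{"xyz":[-0.08,0,0],"rotation":[0,0,0],"claw":0},{"xyz":[-0.08,0,0],"rotation":[0,0,0],"claw":0}]'
cat > st.py <<'E'
from h import *
from cell import robot
np.set_printoptions(precision=4,suppress=True)
c=save(robot,'wrist','ws'); o=robot.observe()
q=o['tcp_rot'];Rc=R.from_quat([q[1],q[2],q[3],q[0]]);P=cloud(c)
T=Rc.inv().apply((P-o['position']).reshape(-1,3)).reshape(P.shape);im=c['im'].astype(int)
w=T[(im.max(2)<75)&(im[...,2]>=im[...,0]-5)&(abs(T[...,2]-.04)<.02)&(abs(T[...,1])<.05)&(T[...,0]>-.05)&(T[...,0]<.09)]
print('face z',np.percentile(w[:,2],[10,50,90]),len(w))
print('F n,y,x',o['force']@n,o['force']@py,o['force']@px,'TCP rel panel x,y,z',(o['position']-FC)@px,(o['position']-FC)@py,(o['position']-FC)@n)
E
python3 st.py
```

```text
clock: 10.05
position: [0.6109, -0.254, 0.1506]
tcp_rot: [0.259, 0.96, -0.1, -0.022]
force: [4.6, 2.1, 3.2]
grip_width: 0.0248
gripper_force: 100.0
face z [0.0381 0.039  0.0399] 15315
F n,y,x 4.706819219865476 4.7178001937049805 -1.0261607487051687 TCP rel panel x,y,z 0.0014269605460995038 0.05611469214100914 0.02823716752174469
```

```bash
python3 -m creep '[{"xyz":[-0.09,0,0.005],"rotation":[0,0,0],"claw":0},{"xyz":[-0.09,0,0.005],"rotation":[0,0,0],"claw":0},{"xyz":[-0.09,0,0.005],"rotation":[0,0,0],"claw":0},{"xyz":[-0.09,0,0.005],"rotation":[0,0,0],"claw":0},{"xyz":[-0.09,0,0],"rotation":[0,0,0],"claw":0},{"xyz":[-0.09,0,0],"rotation":[0,0,0],"claw":0},{"xyz":[-0.09,0,0],"rotation":[0,0,0],"claw":0},{"xyz":[-0.09,0,0],"rotation":[0,0,0],"claw":0},{"xyz":[-0.09,0,0],"rotation":[0,0,0],"claw":0},{"xyz":[-0.09,0,0],"rotation":[0,0,0],"claw":0}]'
python3 st.py
```

```text
clock: 11.35
position: [0.5757, -0.2471, 0.1499]
tcp_rot: [0.259, 0.96, -0.1, -0.022]
force: [4.5, 2.6, 4.7]
grip_width: 0.025
gripper_force: 100.0
face z [0.0382 0.0391 0.04  ] 22352
F n,y,x 4.379371752031658 3.843038955188711 -1.3493338826343049 TCP rel panel x,y,z 0.0014394579809851454 0.020185161220829754 0.02730926975178355
```

```bash
python3 -m creep '[{"xyz":[-0.09,0,0.005],"rotation":[0,0,0],"claw":0},{"xyz":[-0.09,0,0.005],"rotation":[0,0,0],"claw":0},{"xyz":[-0.09,0,0.005],"rotation":[0,0,0],"claw":0},{"xyz":[-0.09,0,0],"rotation":[0,0,0],"claw":0},{"xyz":[-0.09,0,0],"rotation":[0,0,0],"claw":0},{"xyz":[-0.09,0,0],"rotation":[0,0,0],"claw":0},{"xyz":[-0.09,0,0],"rotation":[0,0,0],"claw":0},{"xyz":[-0.09,0,0],"rotation":[0,0,0],"claw":0},{"xyz":[-0.09,0,0],"rotation":[0,0,0],"claw":0},{"xyz":[-0.09,0,0],"rotation":[0,0,0],"claw":0},{"xyz":[-0.09,0,0],"rotation":[0,0,0],"claw":0},{"xyz":[-0.09,0,0],"rotation":[0,0,0],"claw":0},{"xyz":[-0.09,0,0],"rotation":[0,0,0],"claw":0},{"xyz":[-0.09,0,0],"rotation":[0,0,0],"claw":0},{"xyz":[-0.09,0,0],"rotation":[0,0,0],"claw":0},{"xyz":[-0.09,0,0],"rotation":[0,0,0],"claw":0}]'
python3 st.py
```

```text
clock: 13.4
position: [0.5195, -0.2356, 0.1492]
tcp_rot: [0.259, 0.96, -0.1, -0.022]
force: [6.3, 2.1, 4.2]
grip_width: 0.0251
gripper_force: 100.0
face z [0.0382 0.0391 0.0401] 22411
F n,y,x 5.277797778021929 3.8781035660126406 -1.3729660089368327 TCP rel panel x,y,z 0.001435868404997917 -0.037237296176099666 0.026518081421866176
```

```bash
python3 -m creep '[{"xyz":[-0.09,0,0],"rotation":[0,0,0],"claw":0},{"xyz":[-0.09,0,0],"rotation":[0,0,0],"claw":0},{"xyz":[-0.09,0,0],"rotation":[0,0,0],"claw":0},{"xyz":[-0.09,0,0],"rotation":[0,0,0],"claw":0},{"xyz":[-0.09,0,0],"rotation":[0,0,0],"claw":0},{"xyz":[-0.09,0,0],"rotation":[0,0,0],"claw":0},{"xyz":[-0.09,0,0],"rotation":[0,0,0],"claw":0},{"xyz":[-0.09,0,0],"rotation":[0,0,0],"claw":0},{"xyz":[-0.09,0,0],"rotation":[0,0,0],"claw":0},{"xyz":[-0.09,0,0],"rotation":[0,0,0],"claw":0},{"xyz":[-0.09,0,0],"rotation":[0,0,0],"claw":0},{"xyz":[-0.09,0,0],"rotation":[0,0,0],"claw":0},{"xyz":[-0.09,0,0],"rotation":[0,0,0],"claw":0},{"xyz":[-0.09,0,0],"rotation":[0,0,0],"claw":0},{"xyz":[0,0,0],"rotation":[0,0,0],"claw":0},{"xyz":[0,0,0],"rotation":[0,0,0],"claw":0}]'
python3 st.py
```

```text
clock: 15.45
position: [0.4698, -0.2253, 0.1489]
tcp_rot: [0.259, 0.96, -0.101, -0.023]
force: [3.6, 2.3, 4.8]
grip_width: 0.0251
gripper_force: 100.0
face z [0.0381 0.039  0.0399] 22540
F n,y,x 5.7375872410242055 3.711851268383237 -1.4588557616447542 TCP rel panel x,y,z 0.001399005611845425 -0.08749670124540981 0.026173980908914363
```

```bash
python3 -m creep '[{"xyz":[0,0,-0.4],"rotation":[0,0,0],"claw":0},{"xyz":[0,0,-0.8],"rotation":[0,0,0],"claw":0},{"xyz":[0,0,-0.8],"rotation":[0,0,0],"claw":0},{"xyz":[0,0,-0.8],"rotation":[0,0,0],"claw":0},{"xyz":[0,0,0],"rotation":[0,0,0],"claw":0},{"xyz":[0,0,0],"rotation":[0,0,0],"claw":0}]'
python3 - <<'E'
from h import *
from cell import robot
plan(robot,[.52,.322,.25],down(3.2))
E
```

```text
clock: 16.25
position: [0.4789, -0.1702, 0.243]
tcp_rot: [0.258, 0.961, -0.1, -0.026]
force: [0.8, 0.1, -4.0]
grip_width: 0.0248
gripper_force: 99.0
t 16.25 pos [ 0.479 -0.17   0.243] shift units [ -1.536 -10.515  -6.289] rot units [ 5.978  0.779 -2.958] force [ 0.8    0.11  -4.023] grip 0.024787884821236103 99.04394388198853
```

```bash
python3 -m creep '[{"xyz":[0,0,0],"rotation":[0.854,0.111,-0.423],"claw":0},{"xyz":[0,0,0],"rotation":[0.854,0.111,-0.423],"claw":0},{"xyz":[0,0,0],"rotation":[0.854,0.111,-0.423],"claw":0},{"xyz":[0,0,0],"rotation":[0.854,0.111,-0.423],"claw":0},{"xyz":[0,0,0],"rotation":[0.854,0.111,-0.423],"claw":0},{"xyz":[0,0,0],"rotation":[0.854,0.111,-0.423],"claw":0},{"xyz":[0,0,0],"rotation":[0.854,0.111,-0.423],"claw":0},{"xyz":[0,0,0],"rotation":[0,0,0],"claw":0}]'
python3 - <<'E'
from h import *
from cell import robot
plan(robot,[.52,.322,.25],down(3.2))
E
```

```text
clock: 17.25
position: [0.4787, -0.1713, 0.2428]
tcp_rot: [0.0, 1.0, 0.026, -0.001]
force: [-0.4, -0.2, -3.4]
grip_width: 0.0248
gripper_force: 98.9
t 17.25 pos [ 0.479 -0.171  0.243] shift units [  1.684 -12.26   -0.186] rot units [ 0.004  0.013 -0.033] force [-0.386 -0.245 -3.383] grip 0.024815244871707196 98.93627285957336
```

```bash
python3 -m creep '[{"xyz":[0.112,-0.5,0],"rotation":[0,0,0],"claw":0},{"xyz":[0.112,-0.84,0],"rotation":[0,0,0],"claw":0},{"xyz":[0.112,-0.84,0],"rotation":[0,0,0],"claw":0},{"xyz":[0.112,-0.84,0],"rotation":[0,0,0],"claw":0},{"xyz":[0.112,-0.84,0],"rotation":[0,0,0],"claw":0},{"xyz":[0.112,-0.84,0],"rotation":[0,0,0],"claw":0},{"xyz":[0.112,-0.84,0],"rotation":[0,0,0],"claw":0},{"xyz":[0.112,-0.84,0],"rotation":[0,0,0],"claw":0},{"xyz":[0.112,-0.84,0],"rotation":[0,0,0],"claw":0},{"xyz":[0.112,-0.84,0],"rotation":[0,0,0],"claw":0},{"xyz":[0.112,-0.84,0],"rotation":[0,0,0],"claw":0},{"xyz":[0.112,-0.84,0],"rotation":[0,0,0],"claw":0},{"xyz":[0.112,-0.84,0],"rotation":[0,0,0],"claw":0},{"xyz":[0.112,-0.84,0],"rotation":[0,0,0],"claw":0},{"xyz":[0.112,-0.84,0],"rotation":[0,0,0],"claw":0},{"xyz":[0,0,0],"rotation":[0,0,0],"claw":0},{"xyz":[0,0,0],"rotation":[0,0,0],"claw":0}]'
python3 - <<'E'
from h import *
from cell import robot
plan(robot,[.52,.322,.25],down(3.2))
c=save(robot,'wrist','w5');P=cloud(c);q=P.reshape(-1,3)
w=q[(q[:,2]>.039)&(q[:,2]<.05)&(abs(q[:,0]-.52)<.1)&(abs(q[:,1]-.32)<.17)]
print(len(w),w.min(0),w.max(0),np.median(w[:,2]))
print(cv2.minAreaRect(w[:,:2].astype(np.float32)*1000))
save(robot,'top','top5');save(robot,'side','side5')
E
```

```text
clock: 19.38
position: [0.5186, 0.3231, 0.2433]
tcp_rot: [0.001, 1.0, 0.028, 0.0]
force: [0.5, -0.5, -3.3]
grip_width: 0.0251
gripper_force: 99.1
t 19.375 pos [0.519 0.323 0.243] shift units [ 0.032  0.031 -0.167] rot units [ 0.024 -0.006 -0.003] force [ 0.535 -0.476 -3.271] grip 0.025067618984922758 99.13784265518188
3962 [0.449 0.182 0.039] [0.589 0.463 0.05 ] 0.04362594245438939
((519.1854858398438, 322.1954345703125), (125.8602066040039, 275.24200439453125), 3.3269524574279785)
```

View pics/w5.png

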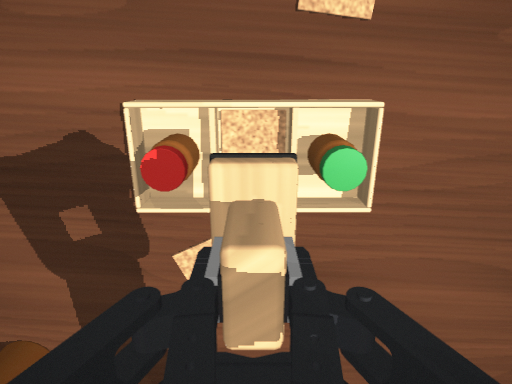

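The wrist view shows the held block at x≈253, aligned with the tile cell (x 217–292) between the red (164,168) and green (342,168) jars. The crate centre is confirmed, so I'll lower.

```bash
python3 -m creep '[{"xyz":[0.02,0.02,-0.1],"rotation":[0,0,0],"claw":0},{"xyz":[0,0,0.6],"rotation":[0,0,0],"claw":0},{"xyz":[0,0,0.7],"rotation":[0,0,0],"claw":0},{"xyz":[0,0,0.7],"rotation":[0,0,0],"claw":0},{"xyz":[0,0,0.7],"rotation":[0,0,0],"claw":0},{"xyz":[0,0,0.6],"rotation":[0,0,0],"claw":0},{"xyz":[0,0,0.6],"rotation":[0,0,0],"claw":0},{"xyz":[0,0,0.4],"rotation":[0,0,0],"claw":0},{"xyz":[0,0,0.3],"rotation":[0,0,0],"claw":0},{"xyz":[0,0,0.15],"rotation":[0,0,0],"claw":0},{"xyz":[0,0,0],"rotation":[0,0,0],"claw":0},{"xyz":[0,0,0],"rotation":[0,0,0],"claw":0}]'
python3 -m creep '[{"xyz":[0,0,0.05],"rotation":[0,0,0],"claw":0},{"xyz":[0,0,0.05],"rotation":[0,0,0],"claw":0},{"xyz":[0,0,0],"rotation":[0,0,0],"claw":0}]'
```

```text
clock: 21.02
position: [0.5202, 0.3229, 0.0587]
tcp_rot: [0.0, 1.0, 0.028, 0.001]
force: [-1.0, 0.3, -3.1]
grip_width: 0.0248
gripper_force: 99.2
clock: 21.4
position: [0.5198, 0.3227, 0.054]
tcp_rot: [0.0, 1.0, 0.028, 0.0]
force: [0.2, -0.3, -3.4]
grip_width: 0.0248
gripper_force: 99.2
```

```bash
python3 -m creep '[{"xyz":[0,0,0.04],"rotation":[0,0,0],"claw":0},{"xyz":[0,0,0.04],"rotation":[0,0,0],"claw":0},{"xyz":[0,0,0.02],"rotation":[0,0,0],"claw":0},{"xyz":[0,0,0],"rotation":[0,0,0],"claw":0},{"xyz":[0,0,0],"rotation":[0,0,0],"claw":0}]'
```

```text
clock: 22.02
position: [0.52, 0.3228, 0.0501]
tcp_rot: [0.0, 1.0, 0.028, 0.001]
force: [-0.1, -0.8, -3.1]
grip_width: 0.0248
gripper_force: 99.2
```

```bash
python3 -m creep '[{"xyz":[0,0,0.03],"rotation":[0,0,0],"claw":0},{"xyz":[0,0,0.03],"rotation":[0,0,0],"claw":0},{"xyz":[0,0,0],"rotation":[0,0,0],"claw":0},{"xyz":[0,0,0],"rotation":[0,0,0],"claw":0}]'
```

```text
clock: 22.52
position: [0.5201, 0.3228, 0.0496]
tcp_rot: [0.0, 1.0, 0.028, 0.001]
force: [-4.6, -1.7, 12.3]
grip_width: 0.0248
gripper_force: 101.5
```

```bash
python3 -m creep '[{"xyz":[0,0,-0.02],"rotation":[0,0,0],"claw":0},{"xyz":[0,0,0],"rotation":[0,0,0],"claw":0},{"xyz":[0,0,0],"rotation":[0,0,0],"claw":0}]'
python3 -m creep '[{"xyz":[0,0,0],"rotation":[0,0,0],"claw":0.4},{"xyz":[0,0,0],"rotation":[0,0,0],"claw":0.55},{"xyz":[0,0,0],"rotation":[0,0,0],"claw":0.55},{"xyz":[0,0,0],"rotation":[0,0,0],"claw":0.55},{"xyz":[0,0,-0.2],"rotation":[0,0,0],"claw":0.55},{"xyz":[0,0,-0.4],"rotation":[0,0,0],"claw":0.55},{"xyz":[0,0,-0.7],"rotation":[0,0,0],"claw":0.55},{"xyz":[0,0,-0.9],"rotation":[0,0,0],"claw":0.55},{"xyz":[0,0,-0.9],"rotation":[0,0,0],"claw":0.55},{"xyz":[0,0,-0.9],"rotation":[0,0,0],"claw":0.55},{"xyz":[0,0,0],"rotation":[0,0,0],"claw":0.55},{"xyz":[0,0,0],"rotation":[0,0,0],"claw":0.55}]'
python3 - <<'E'
from h import *
from cell import robot
c=save(robot,'wrist','w6');q=cloud(c).reshape(-1,3);q=q[(abs(q[:,0]-.52)<.05)&(abs(q[:,1]-.322)<.03)]
w=q[(q[:,2]>.08)&(q[:,2]<.1)].astype(np.float32);print(len(w),np.median(w[:,2]),cv2.minAreaRect(w[:,:2]*1000))
E
```

```text
clock: 22.9
position: [0.5201, 0.3228, 0.0497]
tcp_rot: [0.0, 1.0, 0.028, 0.001]
force: [-3.6, -2.6, 9.0]
grip_width: 0.025
gripper_force: 100.3
clock: 24.4
position: [0.5194, 0.3227, 0.2085]
tcp_rot: [0.0, 1.0, 0.028, 0.0]
force: [-0.9, -0.1, -0.3]
grip_width: 0.0471
gripper_force: 0.0
1603 0.087787755 ((519.4115600585938, 322.9597473144531), (50.38997268676758, 25.6130428314209), 2.495699167251587)
```

View pics/w6.png

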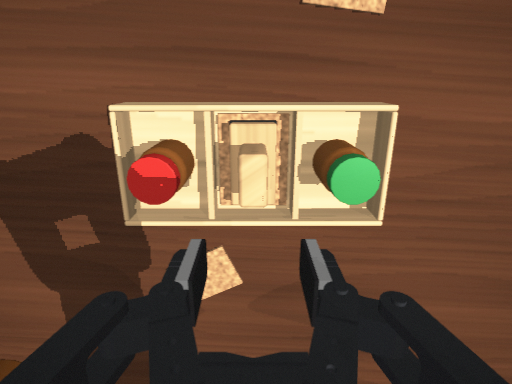

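The block stands upright and centred on the tile (253,165), handle top at 88 mm, with both jars undisturbed and the gripper clear. Handing in.

```bash
python3 -c "
from cell import robot
print(robot.finish_job())"
```

```text
the job is handed in; nothing more can be done
None
```

The panel was rubbed in one unbroken stroke from beside the stop to the open end, pressed an estimated 7–11 mm down judging by the wrist force, the block now stands on the cork tile with the jars undisturbed, and the job was handed in at about 24 s of the 64 s allowed; no verdict came back.

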